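# Lift the lid off the mixing bowl with the lid lifter

## Robot

A 6-joint arm with a two-finger parallel gripper is mounted at the origin on the work surface; the furniture and walls round the work are solid. World frame = base frame: x ahead of the robot, y to its left, z up, the work surface at z = 0. Lengths are in m, angles in rad, forces in N, time in s.
With the tool pointing down it reaches from about 0.25 to 0.725 m from the base axis. Payload 4 kg.
Tool frame: the origin (TCP) lies between the finger pads; the fingertips stand 14 mm ahead of it and the grasp point (between the pads) lies 5 mm behind it; z points along the fingers, y is the line along which they close (so a half turn about z gives the same grasp; the last joint's range is limited). The gripper opens to 85 mm and grips with 20 to 120 N. Pads are 22 mm wide; open, the fingers measure 114 mm over their backs; the gripper's body (76 mm by 85 mm) begins 54 mm behind the grasp point. The pads swing forward as they close: fully open they stand 13 mm farther back than shut.
Start: joints at [-1.171, 0.241, 0.005, 1.335, 0, 1.571], TCP at [0.195, -0.461, 0.245] pointing down, gripper open.
Joint ranges: [-2.72, 2.72], [-1.05, 1.87], [-1.09, 1.28], [-1.99, 2.15], [-1.42, 1.44], [-3.14, 3.14]. Speed limits (rad/s): [2.79, 2.79, 3.14, 3.14, 3.14, 3.14].

## Interface

Orientations are given as a rotation vector (axis times angle).
In Python, from rig import ctrl gives the robot as it stands.
- The arm moves only by the tool drive_tool, never from a script. Its argument "targets" is a list of rows, each a list of 6 numbers: the shift along the tool's x, y, z in cm, then the turn, a rotation vector about the tool's x, y, z in rad. A call has exactly 8 rows; each row is the pose to reach, as a shift and turn from the pose commanded when the call began, along the tool's axes at that moment; what a row does not reach only later rows make up. A row lasts 1/12 s, in which the tool goes at most 41.7 mm and 7.16 degrees, less where a joint would pass 70% of its speed; a pose out of reach is approached as far as the arm can. A call with a gripper value outside its range is refused whole. "hand" is the gripper command: -1 is shut, 1 is fully open, values between are in proportion, set as the call begins (left out, the last holds). The fingers move at their own pace and stop on an object; "squeeze" is the grip in N (left out, the last holds). Time passes only in rows, so rows that repeat a pose let the fingers close, or fill a call up. It gives the time, the measured TCP pose, the force, the opening and the grip force at its end, in the units of the state.
- ctrl.get_state(): the state, without advancing time (a new reading comes with each control period).
- ctrl.snapshot(name): name is "side" or "top"; returns a dict with "frame" (400x640x3 uint8, red, green, blue), "z_map" (400x640 float32, m along the optical axis (not along the pixel's ray), 0 where there is no reading), "fx", "fy", "cx", "cy" (pixels), "rvec" (rotation vector, rad) and "tvec" (3), from world to camera coordinates, as OpenCV has them. Camera axes: x right, y down, z forward; pixel columns grow to the right and rows downward; lengths in m; the calibration is good to about 2 mm. A picture is of the moment at which its call begins.
- ctrl.finish_job(): hands the job in; it is judged then, once.
The state is a dict: "time": time; "joint_positions": joint angles; "joint_vel": joint speeds; "joint_efforts": joint torques, N m; "ee_pos": TCP position; "ee_rot": TCP orientation; "ft_force": force on the tool from outside, world axes, zero at the start; "ft_torque": the same for the moment, N m; "opening": finger opening in m; "finger_force": force on a finger pad.
Only numpy, scipy, OpenCV 4.12 (cv2) and the standard library are available. Lean on these libraries where they do the work, as an engineer would, in place of code of your own. Each camera call takes 0.05 s, during which the arm holds its last target. There are 200 camera calls.

## Task

Take the lid lifter (wooden grip with a steel rod) and, with the lid still on the pink bowl, slide its rod through both eyes on top of the steel lid until the tip sticks out well beyond the second one. Then lift the lid by the rod alone until it is at least 8 cm above the bowl's rim and finish while still holding it there, hanging level and still over the bowl. Never touch the lid with the gripper, and leave the bowl, the spice jar, the foil cup and the timer standing where they are.

Things in the scene. Friction and masses are not known exactly. Their poses are not given: they have to be found in the camera images.
- lifter: lid lifter, loose, 0.14 kg, lying on the worktop: wooden block grip 80 long x 22 wide x 30 mm high, flat sides; from one end (past a 17 mm brass ferrule, 4 mm proud) sticks a straight round steel rod, 8 mm thick. Origin: centre of the grip's underside; x along the rod to its tip, z up. Rod axis 15 mm above the underside; rounded tip 135 mm from the origin, 95 mm from the grip's front face
- lifter_grip (a point): a good place to hold the lifter: middle of the wooden grip's section (22 mm across), on the rod's axis, 15 mm ahead of the origin, 25 mm behind the grip's front face; axes as the lifter's
- lifter_tip (a point): the rounded end of the lifter's rod, on its axis, 120 mm ahead of lifter_grip; axes as the lifter's
- lid: round steel lid, loose, about 0.22 kg, 206 mm across, 4 thick, on the bowl; a 156 mm plug 7 deep keeps it in the rim. On top two parallel upright plates (30 wide, 4 thick, tops 62 mm above the lid's underside), 36 mm apart along x, each with a round 16 mm eye. Origin: centre of the underside (108 mm above worktop when seated); z up, x along the eyes' common axis. Rod may enter from either side
- lid_eyes (a point): point midway between the two eyes on their common axis, 46 mm above the lid's underside (154 mm above the worktop while seated); axes as the lid's. The outer faces of the plates are 20 mm from it either way along x
- bowl: pink mixing bowl, loose, 0.45 kg, 197 mm across, 108 mm high; origin at the centre of its underside, z up
- jar: bystander: the spice jar nearer the robot, with a dark cap, 44 mm across, 105 mm high, standing loose; origin centre of underside
- cup: bystander: crinkled foil baking cup with some batter in it, 85 mm across, 48 mm high, light, standing loose apart from the tray; origin centre of underside
- kitchen_timer: bystander: the white kitchen timer nearer the robot, lying on its back, 66 x 66 x 24 mm, loose; origin centre of underside
Mind the look-alikes: they are no part of the job. Of the things shaped like the lifter, the wooden one is meant. What is shaped like the bowl but blue is not meant.

How it is judged:
On the way:
1. the rod is through both eyes while the lid still lies on the bowl (y of lifter_tip in the frame of lid_eyes between -0.012 and 0.012 m and z of lifter_tip in the frame of lid_eyes between -0.014 and 0.014 m and angle between the x axis of lifter and the x axis of lid, either way round below 0.2 rad and ((x of lifter_tip in the frame of lid_eyes above 0.026 m and x of lifter_grip in the frame of lid_eyes below -0.03 m) or (x of lifter_tip in the frame of lid_eyes below -0.026 m and x of lifter_grip in the frame of lid_eyes above 0.03 m)) and height (world z) of lid below 0.116 m and contact force between lid and bowl above 0.2 N), for 0.1 s.
At the end, for the whole second after the job is handed in: Gripper holds the lifter; rod through both eyes, tip 6+ mm beyond the second; lid hangs on the rod alone, underside 75+ mm above the rim (183 above the worktop), within 60 mm of the bowl's centre, tilt < 0.15 rad, < 0.03 m/s, < 0.3 rad/s; bowl upright within 50 mm, bystanders within 30 mm of start (y of lifter_tip in the frame of lid_eyes between -0.012 and 0.012 m and z of lifter_tip in the frame of lid_eyes between -0.014 and 0.014 m and angle between the x axis of lifter and the x axis of lid, either way round below 0.2 rad and ((x of lifter_tip in the frame of lid_eyes above 0.026 m and x of lifter_grip in the frame of lid_eyes below -0.03 m) or (x of lifter_tip in the frame of lid_eyes below -0.026 m and x of lifter_grip in the frame of lid_eyes above 0.03 m)) and height (world z) of lid above 0.183 m and horizontal distance between lid and bowl below 0.06 m and angle between lid's own z axis and vertical below 0.15 rad and linear speed of lid below 0.03 m/s and angular speed of lid below 0.3 rad/s and contact force between lid and lifter above 0.8 N and contact force between the fingers and lifter above 2 N and contact force between each of lid, lifter and bowl below 0.02 N and contact force between lid and the arm below 0.02 N and contact force between lid and the fingers below 0.02 N and angle between bowl's own z axis and vertical below 0.08 rad and height (world z) of bowl below 0.008 m and distance of bowl from where it was at the start of the episode below 0.05 m and distance of each of jar, cup, kitchen_timer from where it was at the start of the episode below 0.03 m); the arm keeps its last pose, push and grip.
It fails at once if the gripper or arm touches the lid (contact force between any of the fingers, the arm and lid above 0.5 N).
It fails at once if the bowl is pushed more than 5 cm away or tipped (distance of bowl from where it was at the start of the episode above 0.05 m or angle between bowl's own z axis and vertical above 0.3 rad).
It fails at once if the spice jar is pushed more than 3 cm away or knocked over (distance of jar from where it was at the start of the episode above 0.03 m or angle between jar's own z axis and vertical above 0.5 rad).
It fails at once if the foil cup is pushed more than 3 cm away or knocked over (distance of cup from where it was at the start of the episode above 0.03 m or angle between cup's own z axis and vertical above 0.5 rad).
It fails at once if the kitchen timer is pushed more than 3 cm away or knocked over (distance of kitchen_timer from where it was at the start of the episode above 0.03 m or angle between kitchen_timer's own z axis and vertical above 0.5 rad).
It also fails if it takes over 51 s, if anything falls off the work surface, if the arm or the gripper's body presses on something with over 40 N, if the wrist force passes 120 N, or if a joint passes its speed limit or range.

## Working session

There is one attempt and no reset: what is moved stays moved. The work goes in short steps, Python scripts to look and compute and a tool call to move; the robot and the scene stay as the last step left them, time stands still between calls to the robot, and variables do not carry over. Pictures are saved under pics/ and viewed, at most 10 in all, crops included, and the job is handed in when it is done.

Besides the shell and the picture viewer there is one more tool, called as a command line: name --pt "numbers of a row" for each row, then --argument value for the rest. drive_tool: Moves the arm, as the interface text tells. Its arguments: {"type":"object","properties":{"targets":{"type":"array","items":{"type":"array","items":{"type":"number"}}},"hand":{"type":"number"},"squeeze":{"type":"number"}},"required":["targets"]}

```bash
mkdir -p pics; cat > h.py <<'E'
import numpy as np,cv2
from rig import ctrl
def snap(n):
    s=ctrl.snapshot(n); s['R']=cv2.Rodrigues(np.array(s['rvec'],float))[0]; s['t']=np.array(s['tvec'],float).ravel(); return s
def cloud(s):
    v,u=np.mgrid[0:400,0:640]; z=s['z_map']
    P=np.stack([(u-s['cx'])/s['fx']*z,(v-s['cy'])/s['fy']*z,z],-1)
    return (P-s['t'])@s['R']
def ray(s,u,v,h):
    d=s['R'].T@np.array([(u-s['cx'])/s['fx'],(v-s['cy'])/s['fy'],1]); o=-s['R'].T@s['t']
    return o+d*(h-o[2])/d[2]
def proj(s,p):
    c=s['R']@np.array(p)+s['t']; return c[0]/c[2]*s['fx']+s['cx'],c[1]/c[2]*s['fy']+s['cy']
def save(s,name,crop=None,k=1):
    f=s['frame'][:,:,::-1]
    if crop: f=f[crop[1]:crop[3],crop[0]:crop[2]]
    cv2.imwrite('pics/'+name,cv2.resize(f,None,fx=k,fy=k,interpolation=cv2.INTER_CUBIC))
E
python3 - <<'E'
from h import *
for n in('top','side'):
    s=snap(n); save(s,n+'0.png'); print(n,-s['R'].T@s['t'],s['R'][2],s['fx'])
print(ctrl.get_state())
E
```

```text
top [ 0.31192793 -0.08983383  1.20163907] [ 0.19037096  0.00268715 -0.98170855] 415.30037261529634
side [0.21232648 0.65704475 0.66720198] [ 0.31424423 -0.75786038 -0.57175013] 380.0417189093598
{'time': 0.1, 'joint_positions': array([-1.17102067e+00,  2.41342677e-01,  3.88352873e-03,  1.33520200e+00,
       -2.49466164e-05,  1.57083464e+00]), 'joint_vel': array([-0.00014801, -0.00148725,  0.00257217,  0.000983  , -0.00063231,
        0.00105857]), 'joint_efforts': array([ 2.70202763e-04, -3.73138118e+01,  2.53010094e+01,  1.08168207e-02,
       -2.36330499e-05, -1.10469108e-05]), 'ee_pos': array([ 0.19439351, -0.46009018,  0.24450882]), 'ee_rot': array([-3.07726539e+00, -6.23371884e-01,  6.19732423e-04]), 'ft_force': array([-0.38048353, -0.42382753,  0.78580001]), 'ft_torque': array([-0.01611575, -0.01505475,  0.0233233 ]), 'finger_force': 0.0, 'opening': 0.0852284109191379}
```

View pics/top0.png

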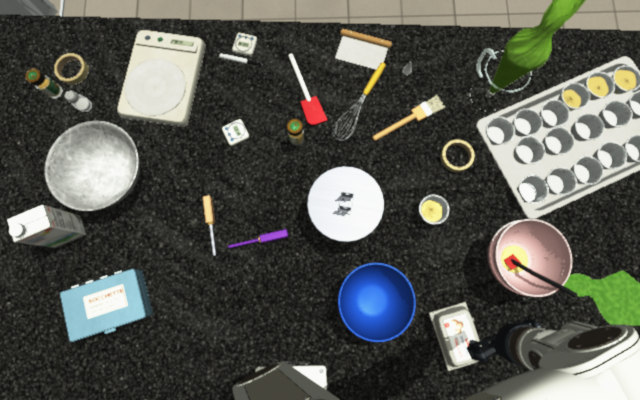

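View pics/side0.png

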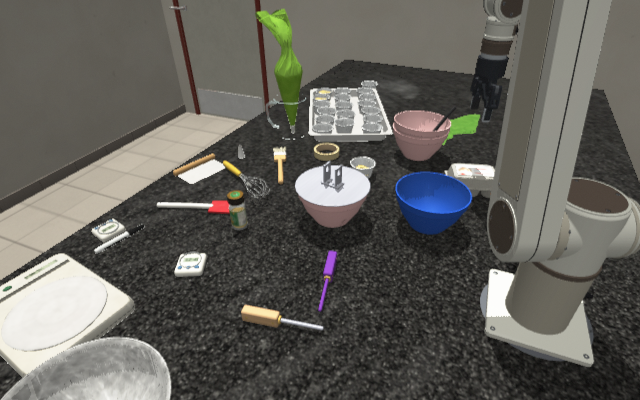

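Candidates (top view): wooden lifter at (209,225), chosen. The purple look-alike at (258,239) is not meant. The lidded pink bowl at (346,204) is chosen. The blue bowl at (376,302) and the uncovered pink bowl at (530,258) are not. Bystanders are the jar (295,130), timer (235,132) and cup (433,209).

```bash
python3 - <<'E'
from h import *
T=snap('top');S=snap('side')
save(T,'crop0.png',(190,110,450,270),3)
hsv=cv2.cvtColor(T['frame'],cv2.COLOR_RGB2HSV)
C=cloud(T);CS=cloud(S)
def roi(a,b,c,d):
    m=np.zeros((400,640),bool);m[b:d,a:c]=1;return m
# lifter: height based
for nm,s,c,r in(('T',T,C,roi(195,188,225,262)),('S',S,CS,roi(235,298,330,338))):
    m=r&(c[...,2]>0.008)&(c[...,2]<.05)
    p=c[m]; mu=p.mean(0); w,V=np.linalg.eigh(np.cov(p[:,:2].T)); d=V[:,1]; d*=-np.sign(d[0])
    pr=(p[:,:2]-mu[:2])@d
    h=s['frame'];hs=cv2.cvtColor(h,cv2.COLOR_RGB2HSV); g=m&(hs[...,1]>90); q=c[g]
    print(nm,'lifter n',m.sum(),'ends',mu[:2]+d*pr.min(),mu[:2]+d*pr.max(),'yaw',np.arctan2(d[1],d[0]),'gripc',np.median(q,0),q[:,2].max(), g.sum())
# lid
for nm,c,r in(('T',C,roi(295,155,395,250)),('S',CS,roi(285,150,380,235))):
    m=r&(abs(c[...,2]-.112)<.006); p=c[m]
    hull=cv2.convexHull(p[:,:2].astype(np.float32)); print(nm,'lid',cv2.minEnclosingCircle(hull),np.median(p[:,2]))
    m=r&(c[...,2]>.13)&(c[...,2]<.18);p=c[m];print(len(p),p.min(0),p.max(0),p.mean(0))
    print(cv2.minAreaRect(p[:,:2].astype(np.float32)))
for nm,r in(('jar',roi(283,115,308,148)),('timer',roi(220,117,252,147)),('cup',roi(415,190,452,226)),('blue',roi(335,260,418,345))):
    p=C[r&(C[...,2]>.012)];print(nm,p.min(0),p.max(0))
E
```

```text
T lifter n 347 ends [0.57399809 0.23728246] [0.40230652 0.21348869] yaw -3.0038854224900975 gripc [0.52897191 0.22749297 0.02856579] 0.03474290567457705 184
S lifter n 782 ends [0.56754816 0.25329376] [0.40460778 0.19736872] yaw -2.8109671526863638 gripc [0.51656849 0.24266236 0.01996711] 0.031160640351463122 387
T lid ((0.5262695550918579, -0.158036470413208), 0.10268528014421463) 0.11231832514661107
112 [ 0.50369858 -0.17559523  0.13042657] [ 0.54784498 -0.13995079  0.17393892] [ 0.52567333 -0.15783701  0.15576251]
((0.5260080695152283, -0.1576412320137024), (0.029609665274620056, 0.0410870797932148), 77.7477798461914)
S lid ((0.5236408114433289, -0.1565788835287094), 0.1031787171959877) 0.11069868732363758
191 [ 0.50225658 -0.17693534  0.13011599] [ 0.54786638 -0.13522814  0.17138484] [ 0.52508922 -0.15510163  0.15078453]
((0.5244131088256836, -0.15544165670871735), (0.03403569385409355, 0.04191821441054344), 74.9958267211914)
jar [ 0.31192793 -0.08983383  0.01230376] [ 8.18292383e-01 -9.74151950e-04  1.20163907e+00]
timer [ 0.31192793 -0.08983383  0.0121305 ] [0.8089948  0.20227653 1.20163907]
cup [ 0.31192793 -0.45219375  0.0140124 ] [ 0.55851767 -0.08983383  1.20163907]
blue [ 0.17120877 -0.32807073  0.01201577] [ 0.3646391  -0.08983383  1.20163907]
```

View pics/crop0.png

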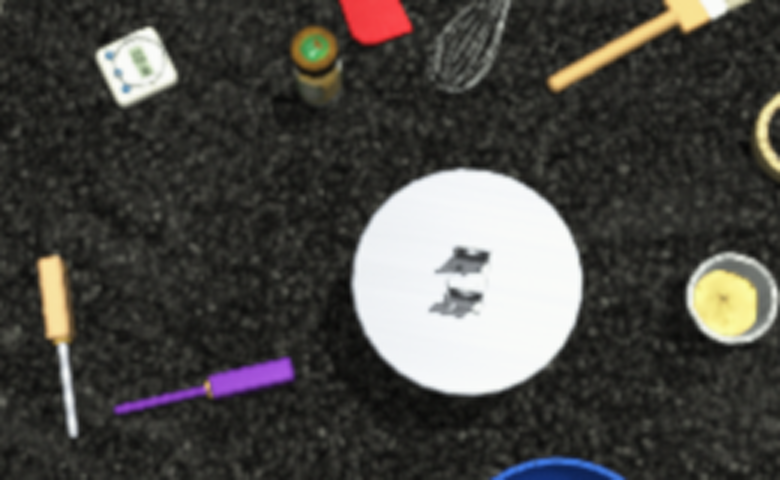

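Crop shows the wooden lifter (grip about (55,300), rod tip (73,435)), the purple decoy, and two plates on the lid at (470,253) and (464,297), with the eye axis roughly along world x.

```bash
cat > m.py <<'E'
from h import *
def plates(c,r,lo=.135):
    p=c[r&(c[...,2]>lo)&(c[...,2]<.18)].astype(np.float32)
    best=None
    for a in np.arange(-.5,.5,.01):   # axis yaw: points split to two thin slabs
        q=p[:,0]*np.cos(a)+p[:,1]*np.sin(a); md=(q.min()+q.max())/2
        A,B=q[q<md],q[q>=md]; s=A.var()*len(A)+B.var()*len(B)
        if best is None or s<best[0]: best=(s,a,A.mean(),B.mean(),A.std(),B.std(),len(A),len(B))
    a=best[1]; l=-p[:,0]*np.sin(a)+p[:,1]*np.cos(a)
    return best,(l.min(),l.max(),p[:,2].max())
def roi(a,b,c,d):
    m=np.zeros((400,640),bool);m[b:d,a:c]=1;return m
def cast(s,pts,h): return np.array([ray(s,u,v,h) for u,v in pts])
E
python3 - <<'E'
from m import *
T=snap('top');S=snap('side');C=cloud(T);CS=cloud(S)
print(plates(C,roi(295,155,395,250),.155));print(plates(C,roi(295,155,395,250)));print(plates(CS,roi(285,150,380,235)))
for s,r in((T,roi(195,188,225,262)),(S,roi(235,298,330,338))):
    hs=cv2.cvtColor(s['frame'],cv2.COLOR_RGB2HSV)
    g=r&(hs[...,1]>80)&(hs[...,2]>110)&(hs[...,0]<25)
    v,u=np.nonzero(g); p=cast(s,zip(u,v),.022)[:,:2]
    print('grip',cv2.minAreaRect(p.astype(np.float32)),p.mean(0))
    k=r&(hs[...,1]<60)&(hs[...,2]>90); n,l,st,ce=cv2.connectedComponentsWithStats(k.astype(np.uint8),connectivity=8)
    i=1+st[1:,4].argmax(); v,u=np.nonzero(l==i); p=cast(s,zip(u,v),.015)[:,:2].astype(np.float32)
    L=cv2.fitLine(p,cv2.DIST_HUBER,0,.01,.01).ravel(); d=L[:2]*-np.sign(L[0]); t=(p-L[2:])@d
    print('rod',len(p),L[2:]+d*t.min(),L[2:]+d*t.max(),np.arctan2(d[1],d[0]))
f=T['frame'][180:230,315:375,::-1]; g=S['frame'][150:200,295:375,::-1]
cv2.imwrite('pics/pl.png',np.hstack([cv2.resize(f,(360,300),interpolation=cv2.INTER_CUBIC),cv2.resize(g,(432,270),interpolation=cv2.INTER_CUBIC)[:300] if 0 else cv2.resize(g,(430,300),interpolation=cv2.INTER_CUBIC)]))
E
```

```text
((np.float64(0.00012366545796404604), np.float64(-0.17999999999999972), np.float64(0.5271132337826762), np.float64(0.5631872231102091), np.float64(0.001299110011752624), np.float64(0.001534914658602408), 30, 31), (np.float64(-0.07502151894422829), np.float64(-0.04614331731855463), np.float32(0.17334543)))
((np.float64(0.00016999497520596841), np.float64(-0.17999999999999972), np.float64(0.5269261055017466), np.float64(0.5628108738791398), np.float64(0.0011828488387504654), np.float64(0.0013799937546152884), 48, 54), (np.float64(-0.07622813791695453), np.float64(-0.04614331731855463), np.float32(0.17334543)))
((np.float64(0.0003538640747203089), np.float64(-0.21999999999999975), np.float64(0.5270055825584965), np.float64(0.5633243727667603), np.float64(0.0011746220887408879), np.float64(0.0016401401483488141), 81, 90), (np.float64(-0.05434166841318219), np.float64(-0.02092481082486329), np.float32(0.17011756)))
grip ((0.5314968824386597, 0.23521076142787933), (0.08617259562015533, 0.025432875379920006), 8.901957511901855) [0.53218403 0.23564987]
rod 117 [0.48969105 0.22900242] [0.3997624  0.21515706] -2.988833
grip ((0.5298813581466675, 0.23734310269355774), (0.08761560171842575, 0.037300050258636475), 8.598233222961426) [0.52754947 0.23991331]
rod 206 [0.4889607  0.22754899] [0.39916644 0.21359295] -2.987404
```

View pics/pl.png

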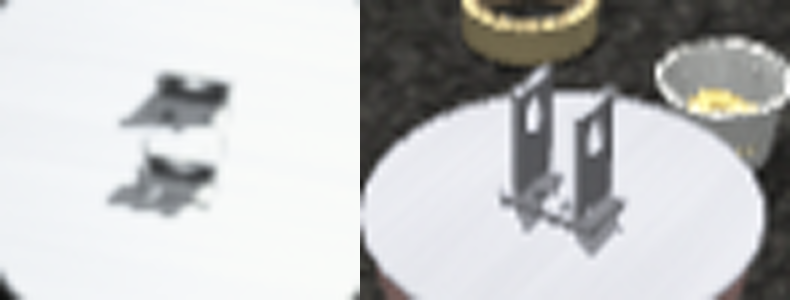

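The eye axis runs at yaw ≈ -0.2 through (0.525, -0.157). The grasp point on the lifter is ≈ (0.518, 0.233), with the rod at yaw -2.99. I'll set tool x along the rod and enter from the far side.

```bash
cat > d.py <<'E'
import sys; from h import *
from scipy.spatial.transform import Rotation as Ro
def delta(p,yaw):
    st=ctrl.get_state(); R=Ro.from_rotvec(st['ee_rot']); 
    G=Ro.from_matrix(np.array([[np.cos(yaw),np.sin(yaw),0],[np.sin(yaw),-np.cos(yaw),0],[0,0,-1]]))
    print('at',np.round(st['ee_pos'],4),'x-yaw',np.arctan2(*R.as_matrix()[1::-1,0]).round(4),'d cm',np.round(R.inv().apply(np.array(p)-st['ee_pos'])*100,2),'turn',np.round((R.inv()*G).as_rotvec(),4),'j',np.round(st['joint_positions'],2),'t',st['time'])
if __name__=='__main__': a=list(map(float,sys.argv[1:])); delta(a[:3],a[3])
E
python3 d.py .518 .233 .25 3.295
```

```text
at [ 0.1945 -0.4604  0.245 ] x-yaw 0.3998 d cm [ 56.78 -51.28  -0.47] turn [-2.0000e-04 -1.0000e-03 -2.8952e+00] j [-1.17  0.24  0.    1.34 -0.    1.57] t 0.3
```

drive_tool --pt "56.8 -51.3 -0.5 0 0 -2.895" --pt "56.8 -51.3 -0.5 0 0 -2.895" --pt "56.8 -51.3 -0.5 0 0 -2.895" --pt "56.8 -51.3 -0.5 0 0 -2.895" --pt "56.8 -51.3 -0.5 0 0 -2.895" --pt "56.8 -51.3 -0.5 0 0 -2.895" --pt "56.8 -51.3 -0.5 0 0 -2.895" --pt "56.8 -51.3 -0.5 0 0 -2.895" --hand 1 --squeeze 100

```text
time: 0.97
ee_pos: [0.3358, -0.1567, 0.2478]
ee_rot: [2.397, 2.03, 0.001]
ft_force: [1.0, -0.2, 0.5]
opening: 0.0853
finger_force: 0.0
```

```bash
python3 d.py .518 .233 .25 3.295
```

```text
at [ 0.3358 -0.1567  0.2478] x-yaw 1.4054 d cm [41.43 11.55 -0.22] turn [ 4.0000e-04  1.1000e-03 -1.8896e+00] j [-0.44 -0.02 -0.29  1.3   0.    1.3 ] t 0.9667
```

drive_tool --pt "41.4 11.5 -0.2 0 0 -1.89" --pt "41.4 11.5 -0.2 0 0 -1.89" --pt "41.4 11.5 -0.2 0 0 -1.89" --pt "41.4 11.5 -0.2 0 0 -1.89" --pt "41.4 11.5 -0.2 0 0 -1.89" --pt "41.4 11.5 -0.2 0 0 -1.89" --pt "41.4 11.5 -0.2 0 0 -1.89" --pt "41.4 11.5 -0.2 0 0 -1.89"

```text
time: 1.63
ee_pos: [0.4785, 0.145, 0.2491]
ee_rot: [1.128, 2.931, 0.0]
ft_force: [1.0, -0.4, 1.5]
opening: 0.0852
finger_force: 0.0
```

```bash
python3 d.py .518 .233 .1 3.295
```

```text
at [0.4785 0.145  0.2491] x-yaw 2.4067 d cm [ 2.97  9.17 14.91] turn [-0.000e+00  4.000e-04 -8.883e-01] j [ 0.29  0.24  0.01  1.34 -0.    1.03] t 1.6333
```

drive_tool --pt "2.97 9.17 5 0 0 -0.888" --pt "2.97 9.17 10 0 0 -0.888" --pt "2.97 9.17 14.9 0 0 -0.888" --pt "2.97 9.17 14.9 0 0 -0.888" --pt "2.97 9.17 14.9 0 0 -0.888" --pt "2.97 9.17 14.9 0 0 -0.888" --pt "2.97 9.17 14.9 0 0 -0.888" --pt "2.97 9.17 14.9 0 0 -0.888"

```text
time: 2.3
ee_pos: [0.5176, 0.2306, 0.0989]
ee_rot: [0.234, -3.131, 0.001]
ft_force: [-0.5, -0.1, 0.8]
opening: 0.0851
finger_force: 0.0
```

```bash
python3 d.py .518 .233 .0165 3.295; python3 - <<'E'
from h import *
T=snap('top');S=snap('side')
f=T['frame'][180:270,170:260,::-1]; g=S['frame'][250:350,215:345,::-1]
cv2.imwrite('pics/g.png',np.hstack([cv2.resize(f,(360,360)),cv2.resize(g,(440,360))]))
E
```

```text
at [0.5176 0.2306 0.0989] x-yaw -2.9924 d cm [-0.09  0.24  8.24] turn [-0.0006 -0.0021 -0.0042] j [ 0.42  0.47 -0.05  1.05  0.    0.27] t 2.3
```

View pics/g.png

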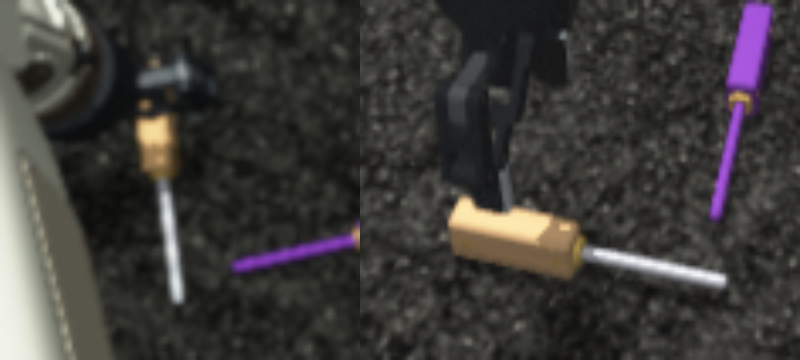

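The wooden grip (right panel, about (500,230)) lies under the open fingers, aligned with them. Descending and gripping.

drive_tool --pt "-0.05 0.1 2 0 0 0" --pt "-0.05 0.15 4 0 0 0" --pt "-0.05 0.15 6 0 0 0" --pt "-0.05 0.15 7.2 0 0 0" --pt "-0.05 0.15 8 0 0 0" --pt "-0.05 0.15 8.3 0 0 0" --pt "-0.05 0.15 8.3 0 0 0" --pt "-0.05 0.15 8.3 0 0 0"

```text
time: 3.07
ee_pos: [0.5191, 0.2323, 0.0179]
ee_rot: [-0.228, 3.132, 0.001]
ft_force: [0.6, -0.2, 0.1]
opening: 0.0854
finger_force: 0.0
```

drive_tool --pt "0 0 0 0 0 0" --pt "0 0 0 0 0 0" --pt "0 0 0 0 0 0" --pt "0 0 0 0 0 0" --pt "0 0 0 0 0 0" --pt "0 0 0 0 0 0" --pt "0 0 0 0 0 0" --pt "0 0 0 0 0 0" --hand -1 --squeeze 110

```text
time: 3.73
ee_pos: [0.5188, 0.2323, 0.0177]
ee_rot: [-0.229, 3.132, 0.001]
ft_force: [-0.1, 0.2, 5.3]
opening: 0.0204
finger_force: 108.6
```

```bash
python3 d.py .518 .233 .28 2.94
```

```text
at [0.5188 0.2323 0.0177] x-yaw -2.9954 d cm [  0.04   0.09 -26.23] turn [0.0006 0.0009 0.3478] j [ 0.42  0.57 -0.14  0.86  0.    0.27] t 3.7333
```

drive_tool --pt "0 0 -1 0 0 0" --pt "0 0 -3.5 0 0 0" --pt "0 0 -7 0 0 0" --pt "0 0 -10.5 0 0 0" --pt "0 0 -14 0 0 0" --pt "0 0 -17.5 0 0 0" --pt "0 0 -20 0 0 0" --pt "0 0 -21 0 0 0"

```text
time: 4.4
ee_pos: [0.5199, 0.2327, 0.2319]
ee_rot: [-0.229, 3.127, 0.004]
ft_force: [0.1, 0.3, 0.2]
opening: 0.02
finger_force: 107.8
```

```bash
python3 d.py .68 -.189 .24 2.94; python3 -c "
from m import *
T=snap('top');print(ray(T,295,125,.105),ray(T,235,132,.024))"
```

```text
at [0.5199 0.2327 0.2319] x-yaw -2.9955 d cm [ -9.7  -44.05  -0.82] turn [0.003  0.0064 0.3477] j [ 0.42  0.38  0.16  1.35 -0.    0.27] t 4.4
[ 0.75070462 -0.02382067  0.105     ] [0.76485726 0.16084828 0.024     ]
```

drive_tool --pt "-0.5 -2.5 -0.8 0 0 0.03" --pt "-1.5 -6.5 -0.8 0 0 0.08" --pt "-2.3 -10.5 -0.8 0 0 0.13" --pt "-3.2 -14.5 -0.8 0 0 0.18" --pt "-4.1 -18.5 -0.8 0 0 0.23" --pt "-5 -22.5 -0.8 0 0 0.28" --pt "-5.8 -26.5 -0.8 0 0 0.32" --pt "-6.7 -30.5 -0.8 0 0 0.35"

```text
time: 5.12
ee_pos: [0.6282, -0.0618, 0.2322]
ee_rot: [-0.322, -3.12, 0.0]
ft_force: [0.3, -0.1, -1.5]
opening: 0.0202
finger_force: 107.8
```

```bash
python3 d.py .68 -.189 .24 2.94
```

```text
at [ 0.6282 -0.0618  0.2322] x-yaw 2.9359 d cm [ -7.66 -11.39  -0.82] turn [-0.0005 -0.0048 -0.0041] j [-0.1   0.52  0.38  1.44  0.    0.11] t 5.1167
```

drive_tool --pt "-2 -3 0 0 0 0" --pt "-4 -6 0 0 0 0" --pt "-6 -9 0 0 0 0" --pt "-7 -10.5 0 0 0 0" --pt "-7.6 -11.3 0 0 0 0" --pt "-7.6 -11.3 0 0 0 0" --pt "-7.6 -11.3 0 0 0 0" --pt "-7.6 -11.3 0 0 0 0"

```text
time: 5.78
ee_pos: [0.68, -0.185, 0.2333]
ee_rot: [-0.318, -3.122, -0.001]
ft_force: [0.0, -0.4, -1.7]
opening: 0.0201
finger_force: 107.9
```

```bash
python3 d.py .677 -.188 .156 2.94; cat > rod.py <<'E'
from m import *
# rod in camera pixels -> triangulate: fit line in each view in a predicted window
def rodline(s,st,grow=14,tip=None,span=.12,off=.0015):
    from scipy.spatial.transform import Rotation as Ro
    R=Ro.from_rotvec(st['ee_rot']).as_matrix(); p0=st['ee_pos']+off*R[:,2]
    a,b=[np.array(proj(s,p0+R[:,0]*d)) for d in(.045,span)]
    return a,b,p0+R[:,0]*.12
E
python3 - <<'E'
from rod import *
st=ctrl.get_state()
for n in('top','side'):
    s=snap(n); a,b,t=rodline(s,st); print(n,a,b,t)
    c=((a+b)/2).astype(int); x0,y0=c[0]-50,c[1]-50
    save(s,f'r_{n}.png',(x0,y0,x0+100,y0+100),4); print(x0,y0)
A=cv2.imread('pics/r_top.png');B=cv2.imread('pics/r_side.png');cv2.imwrite('pics/r.png',np.hstack([A,B]))
E
```

```text
at [ 0.68   -0.185   0.2333] x-yaw 2.9385 d cm [ 0.2  -0.36  7.73] turn [ 0.0006 -0.0033 -0.0015] j [-0.27  0.69  0.68  1.56  0.   -0.06] t 5.7833
top [354.38053243 148.5895038 ] [349.17851306 177.87625577] [ 0.56242922 -0.16076455  0.23217728]
301 113
side [296.14328335 133.46728308] [319.32722378 140.26720607] [ 0.56242922 -0.16076455  0.23217728]
257 86
```

View pics/r.png

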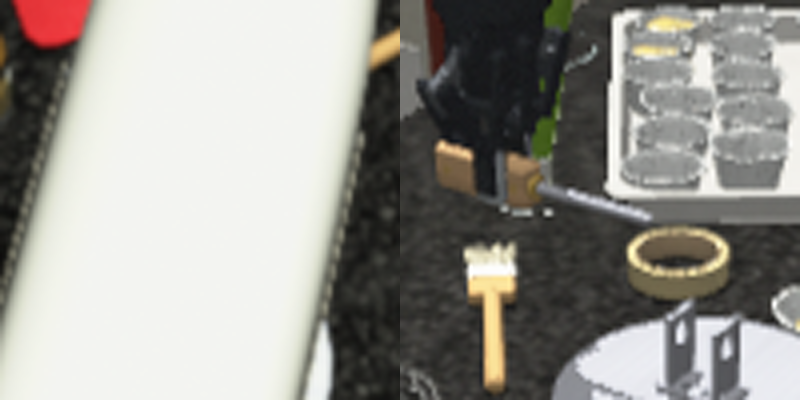

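Side view: rod tip at pixel (319,140), exactly as predicted; the top view is blocked by the arm. Descending to eye height, just short of the plates.

drive_tool --pt "0 -0.1 1 0 0 0" --pt "0 -0.2 2.5 0 0 0" --pt "0 -0.3 4 0 0 0" --pt "0 -0.35 5.5 0 0 0" --pt "0 -0.35 6.8 0 0 0" --pt "0 -0.35 7.6 0 0 0" --pt "0 -0.35 7.6 0 0 0" --pt "0 -0.35 7.6 0 0 0"

```text
time: 6.55
ee_pos: [0.6798, -0.1886, 0.1592]
ee_rot: [-0.318, -3.125, -0.0]
ft_force: [-0.6, 0.3, -1.4]
opening: 0.0202
finger_force: 107.9
```

```bash
python3 d.py .677 -.188 .1567 2.94; python3 - <<'E'
from rod import *
st=ctrl.get_state(); s=snap('side')
a,b,t=rodline(s,st,off=.0027); print('pred rod',a,b,'tip',t)
ax=np.array([np.cos(.2),-np.sin(.2),0]); E0=np.array([.525,-.157,.154])
for k in(-.018,.018): print('eye pred',k,proj(s,E0+k*ax))
c=cloud(s); hs=cv2.cvtColor(s['frame'],cv2.COLOR_RGB2HSV)
# rod points from depth: near the predicted line
vv,uu=np.mgrid[0:400,0:640]; w=(b-a)/np.linalg.norm(b-a)
al=(uu-a[0])*w[0]+(vv-a[1])*w[1]; la=-(uu-a[0])*w[1]+(vv-a[1])*w[0]
m=(al>4)&(al<np.linalg.norm(b-a))&(abs(la)<4)&(abs(c[...,2]-.154)<.02)&(np.hypot(c[...,0]-t[0],c[...,1]-t[1])<.11)
p=c[m]; print(m.sum(),p.mean(0)); L=cv2.fitLine(p.astype(np.float32),cv2.DIST_HUBER,0,.01,.01).ravel(); d=L[:3]*-np.sign(L[0]); print('dir',d,'yaw',np.arctan2(d[1],d[0]),'pt at tip x',L[3:]+d*(t[0]-L[3])/d[0])
# rod pixel fit in image
q=np.stack([uu[m],vv[m]],1).astype(np.float32); print('lat px offset',la[m].mean())
save(s,'e.png',(275,130,365,190),8)
E
```

```text
at [ 0.6798 -0.1886  0.1592] x-yaw 2.9388 d cm [ 0.29 -0.    0.25] turn [ 0.     -0.0006 -0.0012] j [-0.27  0.71  0.52  1.38 -0.   -0.07] t 6.55
pred rod [298.01196075 157.84700831] [320.22862359 165.22934303] tip [ 0.56225994 -0.16440254  0.15652829]
eye pred -0.018 (np.float64(337.86071887506824), np.float64(171.86366891764737))
eye pred 0.018 (np.float64(326.4471654250413), np.float64(168.074086532228))
55 [ 0.59178962 -0.16723662  0.15717231]
dir [-0.9799761   0.19889702  0.00931335] yaw 2.9413517 pt at tip x [ 0.56225994 -0.16103373  0.1578393 ]
lat px offset 0.4663508263572775
```

View pics/e.png

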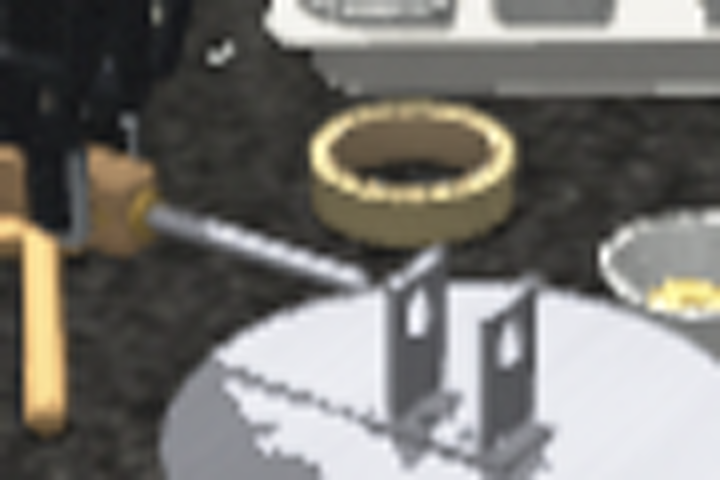

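Side view: rod tip at crop (370,280) points at the first eye (419,305); both agree with prediction to about 1 px. Lowering 2.5 mm, then feeding in.

drive_tool --pt "0 0.05 0.1 0 0 0" --pt "0 0.05 0.25 0 0 0" --pt "0 0.05 0.28 0 0 0" --pt "0 0.05 0.28 0 0 0" --pt "0.5 0.05 0.28 0 0 0" --pt "1 0.05 0.28 0 0 0" --pt "1 0.05 0.28 0 0 0" --pt "1 0.05 0.28 0 0 0"

```text
time: 7.27
ee_pos: [0.6699, -0.1869, 0.1565]
ee_rot: [-0.32, -3.125, -0.0]
ft_force: [0.3, -0.2, -1.3]
opening: 0.0201
finger_force: 107.9
```

```bash
python3 d.py .6014 -.1726 .1567 2.9416
```

```text
at [ 0.6699 -0.1869  0.1565] x-yaw 2.9376 d cm [ 6.99  0.01 -0.02] turn [ 0.    -0.    -0.004] j [-0.27  0.68  0.47  1.36  0.   -0.07] t 7.2667
```

drive_tool --pt "0.3 0 0 0 0 -0.002" --pt "0.7 0 0 0 0 -0.004" --pt "1.1 0 0 0 0 -0.004" --pt "1.5 0 0 0 0 -0.004" --pt "1.9 0 0 0 0 -0.004" --pt "2.3 0 0 0 0 -0.004" --pt "2.6 0 0 0 0 -0.004" --pt "2.6 0 0 0 0 -0.004"

```text
time: 7.93
ee_pos: [0.6441, -0.1815, 0.1564]
ee_rot: [-0.313, -3.126, -0.0]
ft_force: [0.3, -0.1, -1.8]
opening: 0.02
finger_force: 107.9
```

```bash
python3 d.py .6014 -.1726 .1567 2.9416; python3 -c "
from h import *
save(snap('side'),'f.png',(275,130,365,190),8)"
```

```text
at [ 0.6441 -0.1815  0.1564] x-yaw 2.9417 d cm [ 4.36  0.03 -0.03] turn [-0.     -0.0004  0.0001] j [-0.27  0.63  0.37  1.31 -0.   -0.07] t 7.9333
```

View pics/f.png

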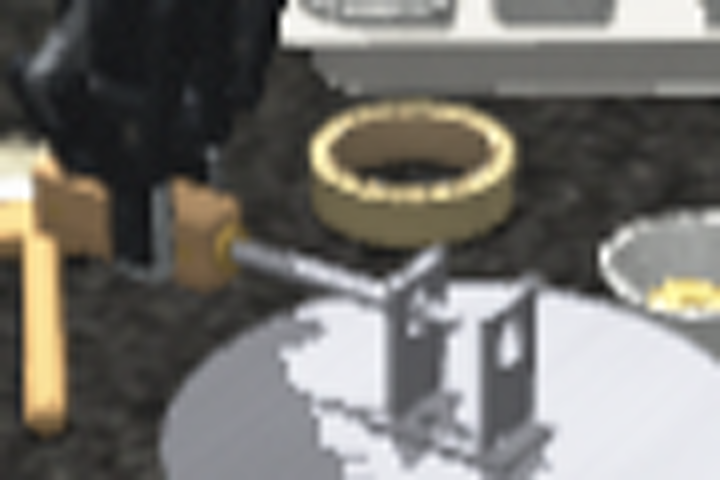

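The tip has come out of the first eye at crop (440,320), heading for the second, with no contact force. Continuing.

drive_tool --pt "0.4 0 0 0 0 0" --pt "1 0.02 0 0 0 0" --pt "1.6 0.03 0 0 0 0" --pt "2.2 0.03 0 0 0 0" --pt "2.8 0.03 0 0 0 0" --pt "3.4 0.03 0 0 0 0" --pt "4 0.03 0 0 0 0" --pt "4.4 0.03 0 0 0 0"

```text
time: 8.65
ee_pos: [0.6009, -0.1724, 0.1564]
ee_rot: [-0.313, -3.126, -0.0]
ft_force: [0.3, -0.3, -1.5]
opening: 0.0203
finger_force: 107.9
```

```bash
python3 d.py .6014 -.1726 .1567 2.9416; python3 -c "
from h import *
save(snap('side'),'k.png',(275,130,365,190),8)"
```

```text
at [ 0.6009 -0.1724  0.1564] x-yaw 2.9417 d cm [-0.06 -0.01 -0.03] turn [ 0.     -0.0002  0.0001] j [-0.28  0.54  0.21  1.25  0.   -0.08] t 8.65
```

View pics/k.png

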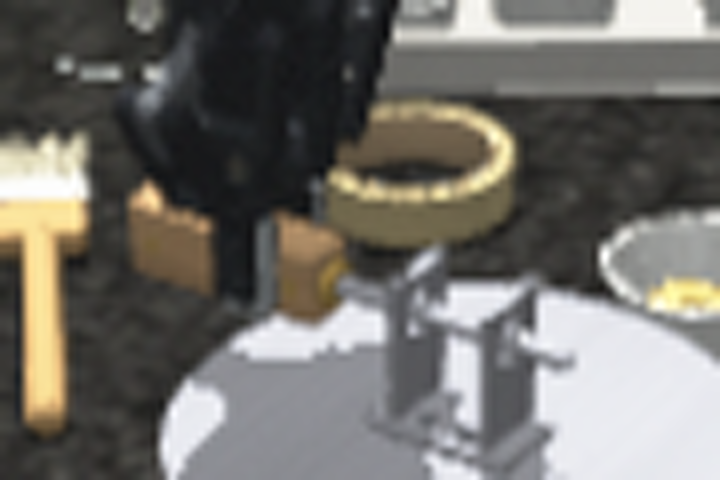

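The rod is through both eyes, with the tip out beyond the second at (570,358). Lifting slowly.

drive_tool --pt "0 0 -0.1 0 0 0" --pt "0 0 -0.25 0 0 0" --pt "0 0 -0.4 0 0 0" --pt "0 0 -0.6 0 0 0" --pt "0 0 -0.9 0 0 0" --pt "0 0 -1.2 0 0 0" --pt "0 0 -1.6 0 0 0" --pt "0 0 -2 0 0 0" --squeeze 120

```text
time: 9.37
ee_pos: [0.6017, -0.1726, 0.1764]
ee_rot: [-0.313, -3.126, -0.0]
ft_force: [0.3, -0.2, -3.7]
opening: 0.0197
finger_force: 118.3
```

drive_tool --pt "0 0 -0.6 0 0 0" --pt "0 0 -1.2 0 0 0" --pt "0 0 -1.8 0 0 0" --pt "0 0 -2.4 0 0 0" --pt "0 0 -3 0 0 0" --pt "0 0 -3.6 0 0 0" --pt "0 0 -4.2 0 0 0" --pt "0 0 -4.8 0 0 0"

```text
time: 10.03
ee_pos: [0.6018, -0.1726, 0.2249]
ee_rot: [0.313, 3.126, -0.0]
ft_force: [0.5, 0.1, -3.8]
opening: 0.02
finger_force: 118.3
```

drive_tool --pt "0 0 -0.6 0 0 0" --pt "0 0 -1.2 0 0 0" --pt "0 0 -1.8 0 0 0" --pt "0 0 -2.4 0 0 0" --pt "0 0 -3 0 0 0" --pt "0 0 -3.6 0 0 0" --pt "0 0 -4.1 0 0 0" --pt "0 0 -4.4 0 0 0"

```text
time: 10.7
ee_pos: [0.602, -0.1727, 0.2692]
ee_rot: [0.313, 3.125, -0.0]
ft_force: [-0.2, -0.4, -3.7]
opening: 0.02
finger_force: 118.3
```

drive_tool --pt "0 0 -0.1 0 0 0" --pt "0 0 -0.1 0 0 0" --pt "0 0 -0.1 0 0 0" --pt "0 0 -0.1 0 0 0" --pt "0 0 -0.1 0 0 0" --pt "0 0 -0.1 0 0 0" --pt "0 0 -0.1 0 0 0" --pt "0 0 -0.1 0 0 0"

```text
time: 11.37
ee_pos: [0.6017, -0.1726, 0.2691]
ee_rot: [-0.313, -3.126, -0.0]
ft_force: [0.2, 0.2, -3.9]
opening: 0.0199
finger_force: 118.4
```

```bash
cat > lid.py <<'E'
from m import *
s=snap('side'); c=cloud(s); hs=cv2.cvtColor(s['frame'],cv2.COLOR_RGB2HSV)
m=(np.hypot(c[...,0]-.525,c[...,1]+.157)<.13)&(hs[...,1]<45)&(hs[...,2]>100)&(c[...,2]>.14)&(c[...,2]<.30)
p=c[m]
for _ in range(6):
    k=p.mean(0); n=np.linalg.svd(p-k,full_matrices=False)[2][2]; n*=np.sign(n[2]); p=p[abs((p-k)@n)<.006]
print(len(p),'centre',cv2.minEnclosingCircle(p[:,:2].astype(np.float32)),k,'normal',n,'tilt',np.arccos(n[2]))
save(s,'lift%d.png'%int(ctrl.get_state()['time']*10),(200,60,450,250),3)
E
python3 lid.py; python3 d.py .6014 -.1726 .27 2.9416; ls pics
```

```text
1803 centre ((0.5229040384292603, -0.1533944010734558), 0.10141536593437195) [ 0.51195869 -0.13197932  0.21935843] normal [-0.00806228 -0.00972154  0.99992024] tilt 0.012630010060478172
at [ 0.6017 -0.1726  0.2692] x-yaw 2.9418 d cm [ 0.03 -0.01 -0.08] turn [ 0.     -0.0001  0.0002] j [-0.28  0.5   0.44  1.51 -0.   -0.08] t 11.4167
crop0.png
e.png
f.png
g.png
k.png
lift114.png
pl.png
r.png
r_side.png
r_top.png
side0.png
top0.png
```

View pics/lift114.png

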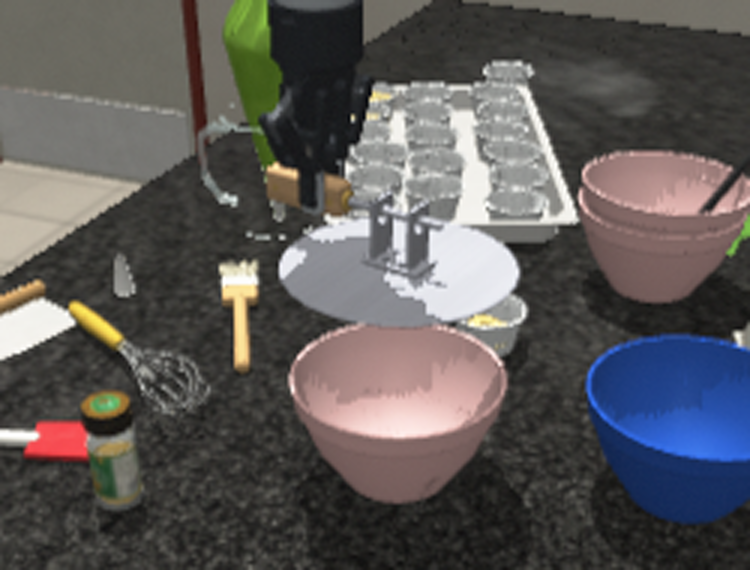

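drive_tool --pt "0 0 0 0 0 0" --pt "0 0 0 0 0 0" --pt "0 0 0 0 0 0" --pt "0 0 0 0 0 0" --pt "0 0 0 0 0 0" --pt "0 0 0 0 0 0" --pt "0 0 0 0 0 0" --pt "0 0 0 0 0 0"

```text
time: 12.08
ee_pos: [0.6017, -0.1726, 0.2692]
ee_rot: [-0.313, -3.126, -0.0]
ft_force: [-0.9, -0.3, -4.0]
opening: 0.0202
finger_force: 118.4
```

```bash
python3 lid.py
```

```text
1831 centre ((0.5233907699584961, -0.15388812124729156), 0.10207567363977432) [ 0.51344347 -0.13273228  0.21954407] normal [-0.00881079 -0.01237882  0.99988456] tilt 0.015194828055074251
```

The lid hangs level at (400,270), well above the bowl rim at (398,375). Bowl and jar are in place, and the lid is steady between the two looks.

```bash
python3 -c "
from rig import ctrl; print(ctrl.finish_job())"
```

```text
the job is handed in; nothing more can be done
None
```

The job is handed in: the lid hangs level and still from the lifter's rod through both eyes, about 10 cm above the pink bowl's rim, and the hand-in gave no verdict back.

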